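Level the cheese shelf

ROBOT

A 6-joint arm with a two-finger parallel gripper is mounted at the origin on the work surface. World frame = base frame: x ahead of the robot, y to its left, z up, the work surface at z = 0. Lengths are in m, angles in rad, forces in N, time in s.
With the tool pointing down it reaches from about 0.375 to 0.975 m from the base axis. Payload 3.8 kg.
Tool frame: the origin (TCP) lies between the finger pads, 19 mm behind the fingertips; this is the grasp point; z points along the fingers, y is the line along which they close (so a half turn about z gives the same grasp; the last joint's range is limited). The gripper opens to 85 mm and grips with 20 to 120 N. Pads are 22 mm wide; open, the fingers measure 114 mm over their backs; the gripper's body (76 mm by 85 mm) begins 54 mm behind the grasp point. The pads swing forward as they close: fully open they stand 13 mm farther back than shut.
Start: joints at [-1.169, 0.264, 1.604, -0, 1.274, -0.037], TCP at [0.287, -0.611, 0.25] pointing down, gripper open.
Joint ranges: [-2.63, 2.63], [-0.94, 2.18], [0.31, 2.57], [-1.31, 4.45], [0, 2.66], [-2.55, 2.55]. Speed limits (rad/s): [2.57, 2.57, 3.14, 3.14, 3.14, 3.14].

INTERFACE

Orientations are given as a rotation vector (axis times angle).
In Python, from workcell import bot gives the robot as it stands.
- The arm moves only by the tool jog_arm, never from a script. Its argument "motion" is a list of rows, each a list of 5 numbers: the opening, from -1 (shut) to 1 (fully open), then the shift along the tool's x, y, z in mm, then the turn about the tool's z in degrees. In form: [[claw, x, y, z, twist], ...]. A call has 1 to 10 rows; each row shifts and turns the commanded pose from where the row before left it, along the tool's axes as they then stand; what a row does not reach is not made up. A row lasts 1/12 s, in which the tool goes at most 41.7 mm and 7.16 degrees, less where a joint would pass 70% of its speed; a pose out of reach is approached as far as the arm can. A call with a gripper value outside its range is refused whole. The fingers move at their own pace and stop on an object; "force" is the grip in N (left out, the last holds). Time passes only in rows, so rows that do not move let the fingers close. It gives the time, the measured TCP pose, the force, the opening and the grip force at its end, in the units of the state.
- bot.read_state(): the state, without advancing time (a new reading comes with each control period).
- bot.read_camera(name): name is "side" or "top"; returns (picture, depth): 384x512x3 uint8, red, green, blue; 384x512 float32, m along the optical axis (not along the pixel's ray), 0 where there is no reading.
- bot.get_calibration(name): a dict with "vfov" (degrees; the focal length in pixels is half the picture's height over the tangent of half this angle, whatever the lens; pixels are square), "cx", "cy" (the principal point, pixels), "rvec" (rotation vector, rad) and "tvec" (3), from world to camera coordinates, as OpenCV has them. Camera axes: x right, y down, z forward; pixel columns grow to the right and rows downward; lengths in m; the calibration is good to about 2 mm. A picture is of the moment at which its call begins. get_calibration takes no time and is no camera call.
- bot.finish_job(): hands the job in; it is judged then, once.
The state is a dict: "time": time; "q": joint angles; "joint_vel": joint speeds; "joint_torque": joint torques, N m; "tool_pos": TCP position; "tcp_rot": TCP orientation; "wrist_force": force on the tool from outside, world axes, zero at the start; "torque": the same for the moment, N m; "width": opening from 0.0 (shut) to 1.0 (fully open); "grip_force": force on a finger pad.
Only numpy, scipy, OpenCV 4.12 (cv2) and the standard library are available. Lean on these libraries where they do the work, as an engineer would, in place of code of your own. Each camera call takes 0.05 s, during which the arm holds its last target. There are 200 camera calls.

TASK

The lift-up cheese shelf has to be levelled before its foot is fixed. First fold the hinged spirit level down and press it onto the shelf until its spring catch holds it shut; then grip the bar of the levelling knob, press the shelf down until its foot stands firmly on the plinth, and only then, still pressing, turn the knob until the bubble rests between the two black lines. Finish while still gripping and pressing the knob, with the shelf firmly down on its foot and the bubble centred, and leave the cheeses and the jar where they stand.

Things in the scene. Friction and masses are not known exactly. Their poses are not given: they have to be found in the camera images.
- stand: Plywood plinth of the shelf, fixed on the table, 240 (x) by 420 (y) mm; origin at the centre of its underside, on the table. Its -x long side faces the robot, turned by up to 0.25 rad. It carries the shelf board, the knob (at x -30, y 150 mm from this origin) and the spirit level.
- shelf: Plywood board 240 x 420 x 18 mm, origin on its hinge at its right (-y) end, at x 0, y -190 mm from the stand's origin, axis along x; top 93 mm above the table when level. A lift spring holds its left end up against a stop, 0.03 rad above level (10 mm at the knob). About 7 N pressed down on the knob beats the spring; any more loads the foot. About 15 N on the knob is a firm press.
- knob_grip (a point): Grip point on the upright axis of the levelling knob, 31 mm above the board's top face (TCP here to grip). Turns with the knob: x axis along its grip bar (50 long, 14 wide; from 24 mm below this point to 10 mm above), so pinch across y. At the start the foot is too long: the knob needs about 0.6 to 1.6 rad counterclockwise from above, and can go 0.6 rad or more past level.
- knob: Black levelling knob near the shelf's left (+y) end: disc of radius 31 mm, 8 mm thick, with the bar on it; origin under the disc. Turns stiffly (0.12 N m), stays where left. Seen from above, counterclockwise shortens the foot and so lowers this end of the pressed shelf by 3.2 mm per rad (the pressing hand must follow it down); clockwise raises it. The knob does not rise or sink in the board.
- foot: Rubber levelling foot (radius 16 mm, 12 mm thick, origin at the centre of its underside) on a steel spindle under the board, below the knob. It hangs 2 to 9 mm clear of the pad until the knob is pressed down.
- pad: Round steel pad, radius 24 mm, on the plinth floor right under the foot; origin at the centre of its top face, 30 mm above the table, give or take 1 mm from start to start.
- level (a joint): Hinge of the spirit level, rad: 0 flat on the shelf, grows as it folds up, 0.4 to 0.52 at the start. The level is an aluminium bar 200 mm long (along the stand's y), 50 wide, 24 thick, hinged along its far (+x) lower edge at x 55, y -150 to 50 mm from the stand's origin. Its near edge stands raised: press it down from above.
- catch_post (a point): Small steel post, 30 mm high, on the board beside the right (-y) end of the level. Its sprung ball snaps over a stud on the level's end as it is pressed through about 0.2 rad, and then holds it flat (about 0.02 rad); straight down at level_press this takes 6 to 12 N. Not caught, the level springs up again. This point is on the board, under the ball.
- level_press (a point): Point on the level's upper face where it is best pressed: 30 mm from the hinged edge, 35 mm in from the right (-y) end. It moves with the level; when that is flat it lies at x 25, y -115 mm from the stand's origin, 24 mm above the board, about 119 mm above the table with the shelf unpressed.
- vial_mid (a point): Middle of the vial on the level's upper face, at the middle of the level; y axis along the vial, positive towards the knob's end. The vial is pale green, 88 mm long, with two black lines, 14.5 mm either side of this point.
- bubble_mid (a point): Middle of the pale bubble in the vial, 20 mm long. It goes to the higher end: 10 mm from vial_mid for each 0.01 rad of shelf tilt, so 9.4 mm per rad of knob while the foot is pressed down; 30 mm towards the knob when unpressed. It is sluggish: let it settle for 1 to 2 s before reading.
- tomme: Bystander: small round cheese, radius 56, 48 mm high, origin under its centre.
- wedge: Bystander: three-sided wedge of cheese, about 97 mm along each side, 46 high, origin under its centre.
- jar: Bystander: closed amber jar, radius 32, 85 mm high, origin under its centre.

How it is judged:
By the outcome, as a careful person would: the job done as asked, in the order asked, and still so for the second after the job is handed in, while the arm keeps its last pose, push and grip.
It also fails if it takes over 64 s, if anything falls off the work surface, if the arm or the gripper's body presses on something with over 40 N, if the wrist force passes 120 N, or if a joint passes its speed limit or range.

## Working session

There is one attempt and no reset: what is moved stays moved. The work goes in short steps, Python scripts to look and compute and a tool call to move; the robot and the scene stay as the last step left them, time stands still between calls to the robot, and variables do not carry over. Pictures are saved under pics/ and viewed, at most 10 in all, crops included, and the job is handed in when it is done.

Besides the shell and the picture viewer there is one more tool, called after "Emit:" as a command line: name --pt "numbers of a row" for each row, then --argument value for the rest. jog_arm: Moves the arm, as the interface text tells. Its arguments: {"type":"object","properties":{"motion":{"type":"array"},"force":{"type":"number"}},"required":["motion"]}

```bash
mkdir -p pics
cat > h.py <<'E'
import numpy as np, cv2
from scipy.spatial.transform import Rotation as R
from workcell import bot
def cal(n):
    c=bot.get_calibration(n); f=192/np.tan(np.radians(c["vfov"])/2)
    return f,c["cx"],c["cy"],R.from_rotvec(np.ravel(c["rvec"])).as_matrix(),np.ravel(c["tvec"])
def world(n,u,v,d):
    f,cx,cy,M,t=cal(n); return M.T@(np.array([(u-cx)/f*d,(v-cy)/f*d,d])-t)
def onz(n,u,v,z):
    f,cx,cy,M,t=cal(n); o=-M.T@t; r=M.T@np.array([(u-cx)/f,(v-cy)/f,1]); return o+r*(z-o[2])/r[2]
def proj(n,p):
    f,cx,cy,M,t=cal(n); q=M@np.array(p)+t; return np.array([cx+f*q[0]/q[2],cy+f*q[1]/q[2]])
def save(n,fn,crop=None,s=1):
    im,d=bot.read_camera(n); np.save('pics/'+n+'_d.npy',d)
    o=im[...,::-1]
    if crop: o=o[crop[1]:crop[3],crop[0]:crop[2]]
    cv2.imwrite('pics/'+fn,cv2.resize(o,None,fx=s,fy=s,interpolation=cv2.INTER_CUBIC)); return im,d
E
python3 - <<'E'
from h import *
save('top','t0.png',s=1.5);save('side','s0.png',s=1.5)
for n in('top','side'):
    f,cx,cy,M,t=cal(n);print(n,f,cx,cy,-M.T@t,M.round(3).tolist())
print(bot.read_state())
E
```

```text
top 384.71439356225795 254.8720760542094 193.6810685244389 [0.43393653 0.02078774 1.10167983] [[0.01, -1.0, 0.002], [-0.994, -0.01, -0.112], [0.112, -0.001, -0.994]]
side 368.3427102684057 252.11962059866295 185.45328393988416 [0.08387557 0.79213776 0.62258899] [[-0.844, -0.537, 0.018], [-0.29, 0.427, -0.856], [0.452, -0.728, -0.516]]
{'time': 0.1, 'q': array([-1.16893003e+00,  2.64684426e-01,  1.60524285e+00, -1.17041627e-05,
        1.27369493e+00, -3.69071057e-02]), 'joint_vel': array([-0.00121016, -0.00378024, -0.00456364, -0.0009711 , -0.00299652,
       -0.00013543]), 'joint_torque': array([ 2.10215976e-04, -5.16707611e+01, -3.68590415e+01, -6.63799051e-05,
        6.29363189e-03, -1.62473947e-05]), 'tool_pos': array([ 0.28650693, -0.6104909 ,  0.24877911]), 'tcp_rot': array([-3.06434489e+00, -6.83279491e-01,  5.95426982e-04]), 'wrist_force': array([-0.66009152,  0.61474173, -0.13402058]), 'torque': array([ 0.00517317,  0.03730506, -0.02582757]), 'grip_force': 0.0, 'width': 1.0011626807320555}
```

View pics/t0.png

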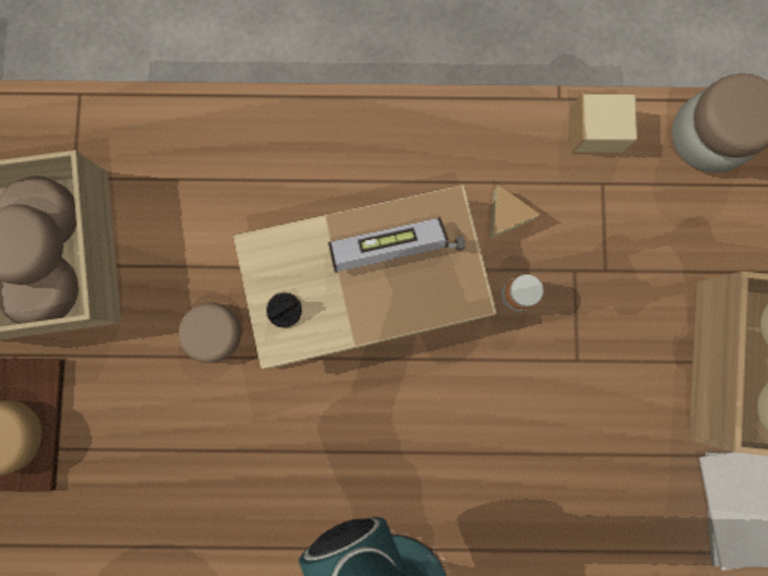

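View pics/s0.png

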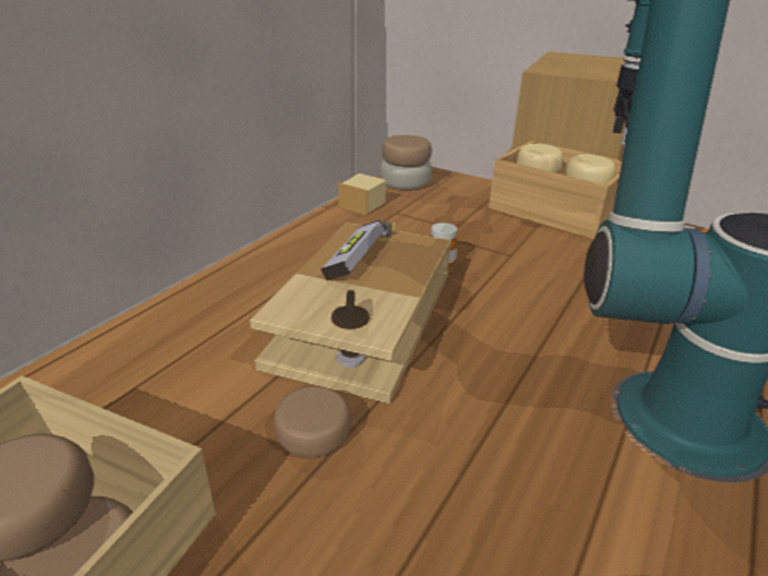

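The top view shows the board corners at (234,236), (464,186), (495,314), (262,368) on the 1.5x picture and the knob at about (285,310). The level runs from (332,255) to (446,230) with its post at (458,242). I'll enlarge and fit the pose.

Run:
```python
from h import *
c=[(234,236,.105),(464,186,.093),(495,314,.093),(262,368,.105)]
W=np.array([onz('top',u/1.5,v/1.5,z) for u,v,z in c])[:,:2]
L=np.array([[.12,.21],[.12,-.21],[-.12,-.21],[-.12,.21]])
A=L-L.mean(0);B=W-W.mean(0)
th=np.arctan2((A[:,0]*B[:,1]-A[:,1]*B[:,0]).sum(),(A*B).sum())
Rm=np.array([[np.cos(th),-np.sin(th)],[np.sin(th),np.cos(th)]]);o=W.mean(0)
print('th',th,'o',o,'res',(W-o-L@Rm.T).round(4).tolist())
np.savez('pose.npz',th=th,o=o)
for n,p in dict(knob=(-.03,.15),press=(.025,-.115),post=(.04,-.165)).items(): print(n,o+Rm@p)
print('knob seen',onz('top',285/1.5,310/1.5,.13))
im,d=save('top','t1.png',(150,120,340,250),4)
print('depth pts',[world('top',u,v,d[v,u]).round(3).tolist() for u,v in((200,220),(270,190),(300,190),(190,207),(260,160),(290,158),(290,150))])
```

```text
th 0.23669986419934624 o [0.57456572 0.05083957] res [[-0.0017, -0.0017], [-0.0021, 0.0003], [0.0014, 0.0037], [0.0024, -0.0023]]
knob [0.51022784 0.18962226]
press [ 0.62583567 -0.05509151]
post [ 0.65214221 -0.10017993]
knob seen [0.50900842 0.18391555 0.13      ]
depth pts [[0.477, 0.161, 0.105], [0.558, -0.02, 0.092], [0.558, -0.099, 0.097], [0.508, 0.185, 0.126], [0.63, 0.008, 0.135], [0.635, -0.068, 0.14], [0.66, -0.07, 0.123]]
```

View pics/t1.png

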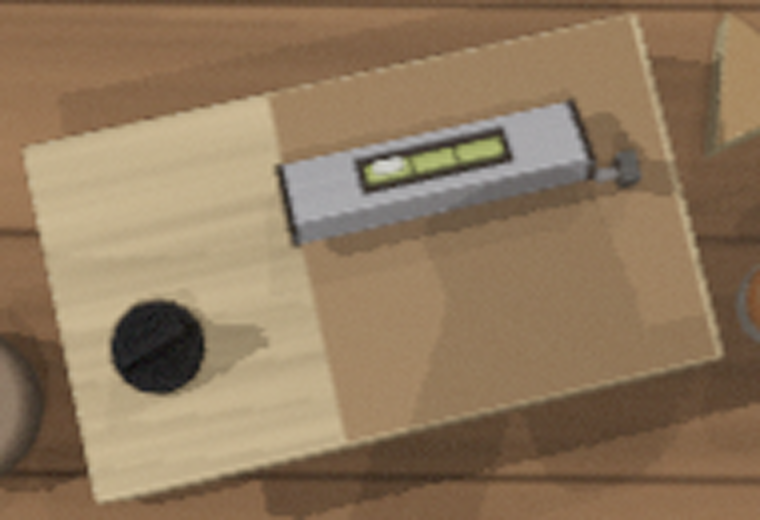

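Stand pose fits within 4 mm (yaw 0.237). The knob's disc is at crop (158,347). Its bar runs from (125,368) to (188,327), about 123° in world. I'll go above the level press point with the fingers shut.

Emit:
jog_arm --pt "-1 27 -18 0 0" --pt "-1 27 -18 0 0" --pt "-1 27 -18 0 0" --pt "-1 27 -18 0 0" --pt "-1 27 -18 0 0" --pt "-1 27 -18 0 0" --pt "-1 27 -18 0 0" --pt "-1 27 -18 0 0" --pt "-1 27 -18 0 0" --pt "-1 27 -18 0 0" --force 40

```text
time: 0.98
tool_pos: [0.4551, -0.3318, 0.2497]
tcp_rot: [-3.066, -0.683, 0.0]
wrist_force: [-0.0, -0.5, -0.1]
width: 0.005
grip_force: 0.0
```

Emit:
jog_arm --pt "-1 27 -18 0 0" --pt "-1 27 -18 0 0" --pt "-1 27 -18 0 0" --pt "-1 27 -18 0 0" --pt "-1 27 -18 0 0" --pt "-1 27 -18 0 0" --pt "-1 27 -18 0 0" --pt "-1 27 -18 0 0" --pt "-1 27 -18 0 0" --pt "-1 27 -18 0 0"

```text
time: 1.82
tool_pos: [0.6231, -0.0542, 0.2496]
tcp_rot: [-3.066, -0.684, 0.001]
wrist_force: [-0.1, -0.1, -0.4]
width: 0.001
grip_force: 0.0
```

Emit:
jog_arm --pt "-1 0 0 0 6" --pt "-1 0 0 0 5.5" --pt "-1 0 0 20 0" --pt "-1 0 0 20 0" --pt "-1 0 0 0 0" --pt "-1 0 0 0 0"

```text
time: 2.32
tool_pos: [0.6213, -0.0555, 0.2081]
tcp_rot: [-3.118, -0.373, 0.006]
wrist_force: [0.3, 0.5, 0.8]
width: -0.003
grip_force: 0.0
```

Run:
```python
from h import *
save('side','s1.png',(150,100,340,280),3)
s=bot.read_state();M=R.from_rotvec(s['tcp_rot']).as_matrix()
P=np.load('pose.npz');th=P['th'];c,n=np.cos(th),np.sin(th)
d=s['tool_pos'][:2]-P['o'];print(s['tool_pos'],s['width'],s['wrist_force'],'stand xy',c*d[0]+n*d[1],-n*d[0]+c*d[1]);print(M.round(3))
```

```text
[ 0.62233916 -0.05572779  0.20973701] 0.0008547761242735412 [0.34689797 0.59000828 0.85207917] stand xy 0.02145177670495122 -0.11479861894698372
[[ 0.972  0.236 -0.001]
 [ 0.236 -0.972  0.   ]
 [-0.001 -0.    -1.   ]]
```

View pics/s1.png

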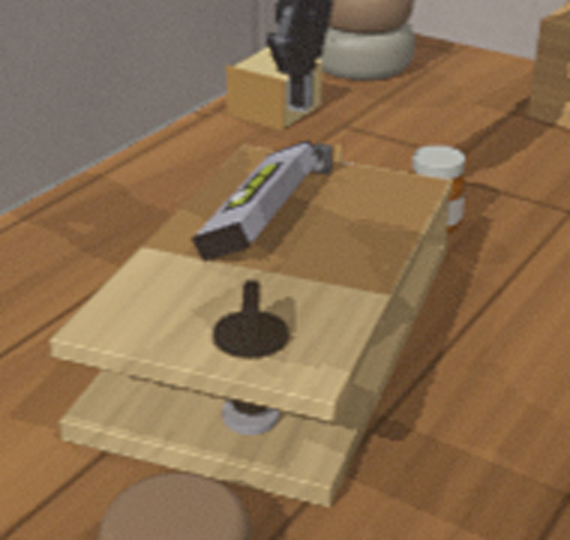

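The side picture shows the fingertips at (300,105), above the level's right end, with the post at (320,158). I'll shift 5 mm farther and press.

Emit:
jog_arm --pt "-1 5 0 15 0" --pt "-1 0 0 15 0" --pt "-1 0 0 15 0" --pt "-1 0 0 3 0" --pt "-1 0 0 3 0" --pt "-1 0 0 3 0" --pt "-1 0 0 3 0" --pt "-1 0 0 3 0"

```text
time: 3.03
tool_pos: [0.6241, -0.0553, 0.1546]
tcp_rot: [3.119, 0.374, -0.014]
wrist_force: [-26.7, -2.4, 32.4]
width: -0.006
grip_force: 16.3
```

Emit:
jog_arm --pt "-1 0 0 2 0" --pt "-1 0 0 2 0" --pt "-1 0 0 2 0" --pt "-1 0 0 2 0" --pt "-1 0 0 0 0"

```text
time: 3.45
tool_pos: [0.6296, -0.0551, 0.1484]
tcp_rot: [3.118, 0.373, 0.008]
wrist_force: [-7.3, 0.5, 17.1]
width: -0.001
grip_force: 7.5
```

Emit:
jog_arm --pt "-1 0 0 0 0" --pt "-1 0 0 0 0"

```text
time: 3.62
tool_pos: [0.6299, -0.0551, 0.1484]
tcp_rot: [3.118, 0.373, 0.009]
wrist_force: [-7.3, 0.0, 19.5]
width: -0.0
grip_force: 8.3
```

Run:
```python
from h import *
save('side','s2.png',(190,120,300,220),5)
print(bot.read_state())
```

```text
{'time': 3.6667, 'q': array([-1.26440795e-01,  2.60187556e-01,  1.80365198e+00, -4.72297804e-04,
        1.07181928e+00,  1.20652632e+00]), 'joint_vel': array([ 0.00054782,  0.00068286,  0.00121435, -0.00110785,  0.00066227,
        0.00099443]), 'joint_torque': array([ 2.65345881e-01, -3.73057473e+01, -2.88828564e+01,  2.35273456e-01,
       -2.65181758e+00, -4.74646004e-03]), 'tool_pos': array([ 0.62985064, -0.05510311,  0.14835208]), 'tcp_rot': array([3.11752109, 0.37283151, 0.00887799]), 'wrist_force': array([-6.51021629,  0.73340849, 19.0875286 ]), 'torque': array([ 0.0244411 ,  1.45415688, -0.00620682]), 'grip_force': 8.260720371908974, 'width': 0.00455793270913099}
```

View pics/s2.png

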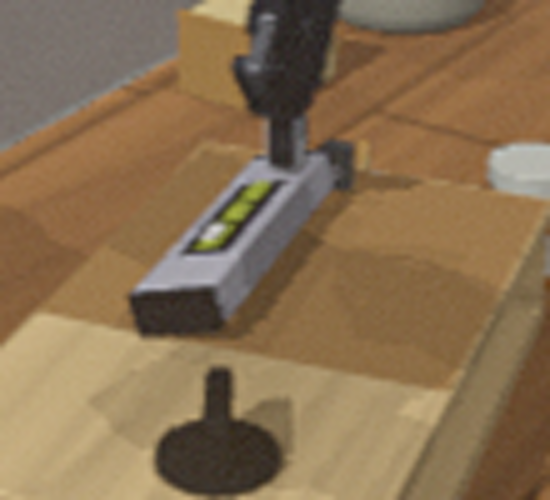

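The tips stand on the level's face near its right end at (285,165). It is still about 0.2 rad up, so I keep pressing.

Emit:
jog_arm --pt "-1 0 0 1.5 0" --pt "-1 0 0 1.5 0" --pt "-1 0 0 1.5 0" --pt "-1 0 0 1.5 0" --pt "-1 0 0 0 0"

```text
time: 4.08
tool_pos: [0.6291, -0.0555, 0.1409]
tcp_rot: [3.117, 0.373, 0.006]
wrist_force: [-5.3, -1.8, 6.6]
width: 0.004
grip_force: 3.3
```

Emit:
jog_arm --pt "-1 0 0 1.5 0" --pt "-1 0 0 1.5 0" --pt "-1 0 0 0 0" --pt "-1 0 0 0 0"

```text
time: 4.42
tool_pos: [0.6285, -0.0556, 0.1379]
tcp_rot: [3.117, 0.373, 0.004]
wrist_force: [-8.4, -2.1, 16.2]
width: 0.002
grip_force: 8.2
```

Emit:
jog_arm --pt "-1 0 0 1 0" --pt "-1 0 0 0 0" --pt "-1 0 0 0 0" --pt "-1 0 0 -10 0" --pt "-1 0 0 -20 0" --pt "-1 0 0 -30 0" --pt "-1 0 0 -30 0"

```text
time: 5.0
tool_pos: [0.6275, -0.0546, 0.2232]
tcp_rot: [-3.119, -0.373, 0.0]
wrist_force: [0.3, -0.3, 0.5]
width: -0.001
grip_force: 0.0
```

Emit:
jog_arm --pt "0 -5.9 -26.3 0 0" --pt "0 -5.9 -26.3 0 0" --pt "0 -5.9 -26.3 0 0" --pt "0 -5.9 -26.3 0 0" --pt "0 -5.9 -26.3 0 0" --pt "0 -5.9 -26.3 0 0" --pt "0 -5.9 -26.3 0 0" --pt "0 -5.9 -26.3 0 0" --pt "0 -5.9 -26.3 0 0" --pt "0 -5.9 -26.3 0 0"

```text
time: 5.83
tool_pos: [0.5084, 0.1885, 0.2235]
tcp_rot: [-3.119, -0.373, -0.005]
wrist_force: [0.0, 0.4, 0.3]
width: 0.495
grip_force: 0.0
```

Emit:
jog_arm --pt "0 0 0 0 -7" --pt "0 0 0 0 -7" --pt "0 0 0 0 -7" --pt "0 0 0 0 -7" --pt "0 0 0 0 -7" --pt "0 0 0 0 -7" --pt "0 0 0 0 -7" --pt "0 0 0 0 -7"

```text
time: 6.5
tool_pos: [0.5091, 0.1875, 0.2234]
tcp_rot: [2.573, 1.801, 0.004]
wrist_force: [0.1, -0.9, 0.2]
width: 0.5
grip_force: 0.0
```

Emit:
jog_arm --pt "0 0 0 0 -7" --pt "0 0 0 0 -7" --pt "0 0 0 0 -7" --pt "0 0 0 0 -7" --pt "0 0 0 0 -7" --pt "0 0 0 0 -7" --pt "0 0 0 0 -7" --pt "0 0 0 0 -4.5" --pt "0 0 0 0 0" --pt "0 0 0 0 0"

```text
time: 7.33
tool_pos: [0.5088, 0.1874, 0.223]
tcp_rot: [1.498, 2.76, 0.002]
wrist_force: [-1.2, 0.1, 0.6]
width: 0.499
grip_force: 0.0
```

Run:
```python
from h import *
a,_=save('top','t2.png');b,_=save('side','s3.png')
A=cv2.resize(a[115:255,150:340,::-1],None,fx=3,fy=3,interpolation=2);B=cv2.resize(b[90:285,150:340,::-1],None,fx=2.15,fy=2.15,interpolation=2)
o=np.zeros((420,800,3),np.uint8);B=cv2.resize(b[90:270,195:300,::-1],(230,394),interpolation=2)
o[:420,:570]=A;o[:394,570:800]=B;cv2.imwrite('pics/c2.png',o)
s=bot.read_state();M=R.from_rotvec(s['tcp_rot']).as_matrix();print(s['tool_pos'],s['width'],np.degrees(np.arctan2(M[1,0],M[0,0])),s['q'])
print('knob',onz('top',189.5,206.75,.112), 'px of tcp side',proj('side',s['tool_pos']))
```

```text
[0.5085501  0.18726322 0.22260416] 0.5039033520784547 123.02866195958978 [ 3.06822038e-01  3.11179958e-02  1.92088349e+00  6.54918541e-05
  1.18839447e+00 -2.69661414e-01]
knob [0.51017072 0.1882198  0.112     ] px of tcp side [234.22923869 168.3521728 ]
```

View pics/c2.png

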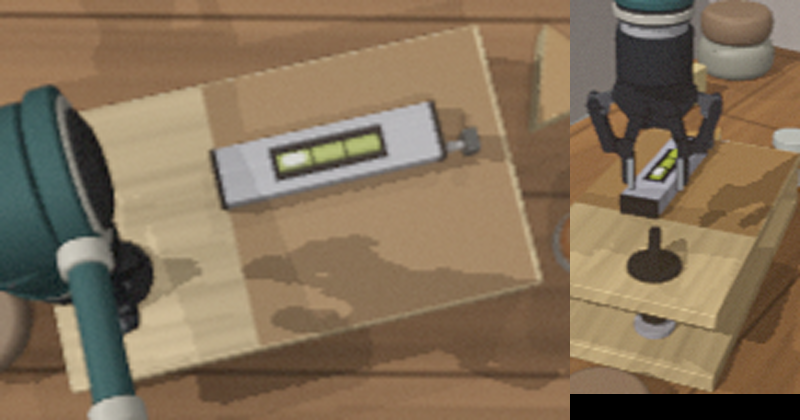

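The level lies flat and is held by its post at (468,142). The bubble is at the knob end, as it should be while unpressed. In the side view the fingers straddle the bar at (655,240). TCP matches the measured knob axis to 2 mm, so I go down and grip.

Emit:
jog_arm --pt "0 0 0 20 0" --pt "0 0 0 20 0" --pt "0 0 0 20 0" --pt "0 0 0 15 0" --pt "0 0 0 8 0" --pt "0 0 0 5 0" --pt "0 0 0 0 0" --pt "0 0 0 0 0"

```text
time: 8.1
tool_pos: [0.5087, 0.1873, 0.1346]
tcp_rot: [1.496, 2.762, 0.001]
wrist_force: [0.5, 0.8, 0.3]
width: 0.499
grip_force: 0.0
```

Emit:
jog_arm --pt "-1 0 0 0 0" --pt "-1 0 0 0 0" --pt "-1 0 0 0 0" --pt "-1 0 0 0 0" --pt "-1 0 0 0 0" --pt "-1 0 0 0 0" --pt "-1 0 0 0 0" --pt "-1 0 0 0 0" --force 80

```text
time: 8.77
tool_pos: [0.5102, 0.1881, 0.1356]
tcp_rot: [1.495, 2.76, 0.006]
wrist_force: [4.9, 2.8, 1.7]
width: 0.147
grip_force: 79.0
```

Emit:
jog_arm --pt "-1 0 1.5 1.5 0" --pt "-1 0 0 1.5 0" --pt "-1 0 0 1.5 0" --pt "-1 0 0 1.5 0" --pt "-1 0 0 0 0" --pt "-1 0 0 0 0"

```text
time: 9.27
tool_pos: [0.5101, 0.1887, 0.1299]
tcp_rot: [1.495, 2.762, 0.003]
wrist_force: [-1.9, 3.5, 9.0]
width: 0.149
grip_force: 80.2
```

Emit:
jog_arm --pt "-1 0 0 1.5 0" --pt "-1 0 0 1.5 0" --pt "-1 0 0 0 0" --pt "-1 0 0 0 0"

```text
time: 9.6
tool_pos: [0.5102, 0.1889, 0.1287]
tcp_rot: [1.495, 2.762, 0.003]
wrist_force: [-5.7, 2.0, 18.7]
width: 0.147
grip_force: 81.8
```

```bash
cat >> h.py <<'E'
def vial(fn=None):
    for n in ('top','side'):
        im,_=bot.read_camera(n)
        P=np.load('pose.npz');th=float(P['th']);Rm=np.array([[np.cos(th),-np.sin(th)],[np.sin(th),np.cos(th)]])
        src=np.array([proj(n,[*(P['o']+Rm@np.array([x,y])),.118]) for x,y in((.055,.0),(.055,-.1),(.005,-.1),(.005,.0))],np.float32)
        H=cv2.getPerspectiveTransform(src,np.float32([[0,0],[790,0],[790,290],[0,290]]))
        yield cv2.warpPerspective(im,H,(790,290),flags=cv2.INTER_CUBIC)[...,::-1]
E
python3 - <<'E'
from h import *
for _ in range(1): v=list(vial())
cv2.imwrite('pics/v1.png',np.vstack(v));print(bot.read_state()['wrist_force'])
E
```

```text
[-6.18593176  2.94523107 18.77403945]
```

View pics/v1.png

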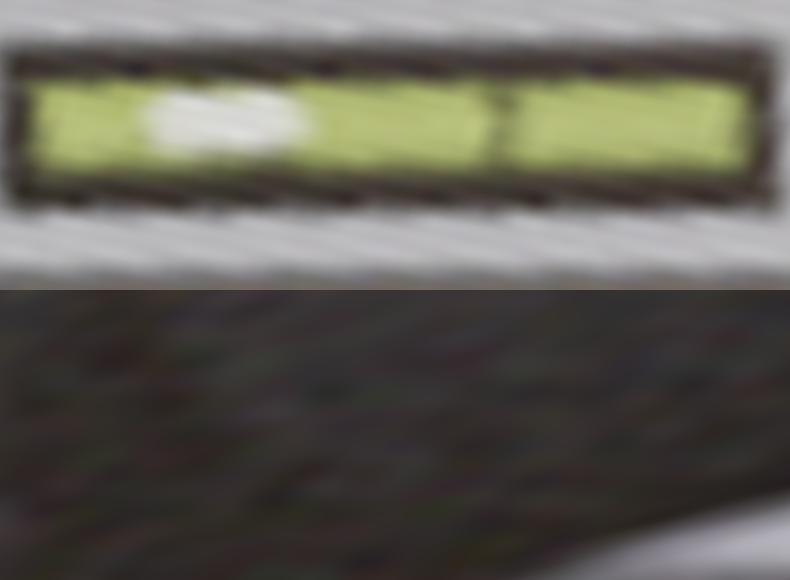

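The top camera sees the vial: it spans 32 to 750 px, its centre is 391, and the bubble is at 230, still moving. I turn 36° counterclockwise while following down, then let it settle.

Emit:
jog_arm --pt "-1 1 -0.5 0.2 0" --pt "-1 0 0 0.2 -4" --pt "-1 0 0 0.2 -4" --pt "-1 0 0 0.2 -4" --pt "-1 0 0 0.2 -4" --pt "-1 0 0 0.2 -4" --pt "-1 0 0 0.2 -4" --pt "-1 0 0 0.2 -4" --pt "-1 0 0 0.2 -4" --pt "-1 0 0 0.2 -4"

```text
time: 10.53
tool_pos: [0.511, 0.19, 0.1269]
tcp_rot: [0.562, 3.085, 0.006]
wrist_force: [-1.1, 4.0, 14.7]
width: 0.151
grip_force: 80.9
```

Emit:
jog_arm --pt "-1 0 0 0 0" --pt "-1 0 0 0 0" --pt "-1 0 0 0 0" --pt "-1 0 0 0 0" --pt "-1 0 0 0 0" --pt "-1 0 0 0 0" --pt "-1 0 0 0 0" --pt "-1 0 0 0 0" --pt "-1 0 0 0 0" --pt "-1 0 0 0 0"

```text
time: 11.37
tool_pos: [0.5109, 0.1901, 0.1268]
tcp_rot: [0.566, 3.085, 0.006]
wrist_force: [-1.8, 5.1, 14.3]
width: 0.147
grip_force: 80.9
```

Emit:
jog_arm --pt "-1 0 0 0 0" --pt "-1 0 0 0 0" --pt "-1 0 0 0 0" --pt "-1 0 0 0 0" --pt "-1 0 0 0 0" --pt "-1 0 0 0 0" --pt "-1 0 0 0 0" --pt "-1 0 0 0 0" --pt "-1 0 0 0 0" --pt "-1 0 0 0 0"

```text
time: 12.2
tool_pos: [0.511, 0.1901, 0.1268]
tcp_rot: [0.566, 3.085, 0.006]
wrist_force: [-1.8, 3.8, 14.5]
width: 0.147
grip_force: 80.9
```

```bash
cat >> h.py <<'E'
def bub(fn):
    v=next(vial()); cv2.imwrite('pics/'+fn,v)
    p=v[100:150].astype(float).mean(0); blue=p[:,0]  # bubble: high blue inside the green vial
    ref=np.arange(790); m=(blue>160)&(ref>40)&(ref<740)
    s=bot.read_state();M=R.from_rotvec(s['tcp_rot']).as_matrix()
    x=ref[m]; print('bubble px',x.min() if m.any() else None,x.max() if m.any() else None,'mm towards knob',(391-x.mean())/8.16 if m.any() else None)
    print(s['time'],s['tool_pos'],s['wrist_force'].round(1),'ang',np.degrees(np.arctan2(M[1,0],M[0,0])),'q6',s['q'][5],s['grip_force'])
E
python3 -c "
from h import *
bub('v2.png')"
```

```text
bubble px 278 423 mm towards knob 4.963235294117647
12.25 [0.51094114 0.19001362 0.12682592] [-2.   3.8 14.3] ang 159.18873363039054 q6 -0.8980170608916729 80.90213298797607
```

View pics/v2.png

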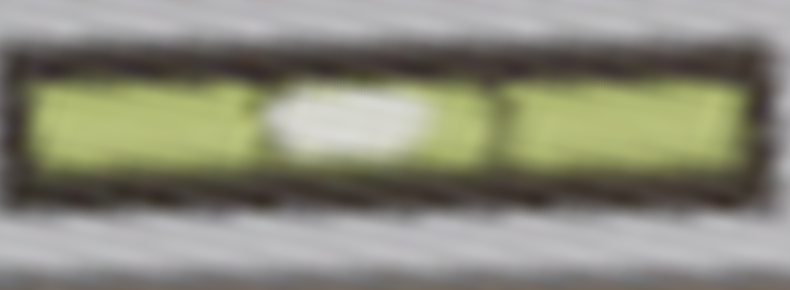

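The bubble spans 263 to 430 px and the lines are at about 262 and 502. It sits about 4.7 mm towards the knob, so the knob needs about 28° more. I'll press slightly harder at the same time.

Emit:
jog_arm --pt "-1 0 0 0.5 0" --pt "-1 0 0 0.5 0" --pt "-1 0 0 0.4 -4" --pt "-1 0 0 0.4 -4" --pt "-1 0 0 0.3 -4" --pt "-1 0 0 0.3 -4" --pt "-1 0 0 0.3 -4" --pt "-1 0 0 0.3 -4" --pt "-1 0 0 0.3 -4" --pt "-1 0 0 0 0"

```text
time: 13.08
tool_pos: [0.5112, 0.1912, 0.1251]
tcp_rot: [-0.2, 3.128, 0.007]
wrist_force: [-5.8, 5.9, 21.3]
width: 0.143
grip_force: 82.0
```

Emit:
jog_arm --pt "-1 0 0 0 0" --pt "-1 0 0 0 0" --pt "-1 0 0 0 0" --pt "-1 0 0 0 0" --pt "-1 0 0 0 0" --pt "-1 0 0 0 0" --pt "-1 0 0 0 0" --pt "-1 0 0 0 0" --pt "-1 0 0 0 0" --pt "-1 0 0 0 0"

```text
time: 13.92
tool_pos: [0.5112, 0.1912, 0.1251]
tcp_rot: [-0.196, 3.129, 0.007]
wrist_force: [-6.5, 6.4, 21.5]
width: 0.146
grip_force: 82.0
```

Emit:
jog_arm --pt "-1 0 0 0 0" --pt "-1 0 0 0 0" --pt "-1 0 0 0 0" --pt "-1 0 0 0 0" --pt "-1 0 0 0 0" --pt "-1 0 0 0 0" --pt "-1 0 0 0 0" --pt "-1 0 0 0 0" --pt "-1 0 0 0 0" --pt "-1 0 0 0 0"

```text
time: 14.75
tool_pos: [0.5112, 0.1911, 0.1251]
tcp_rot: [-0.196, 3.129, 0.007]
wrist_force: [-6.1, 6.4, 22.1]
width: 0.152
grip_force: 82.0
```

```bash
python3 -c "
from h import *
bub('v3.png')"
```

```text
bubble px 309 461 mm towards knob 0.7352941176470588
14.8 [0.51116496 0.1911669  0.12506825] [-6.   5.7 21.9] ang -172.83650666488575 q6 -1.3867081673463444 82.03556656837463
```

View pics/v3.png

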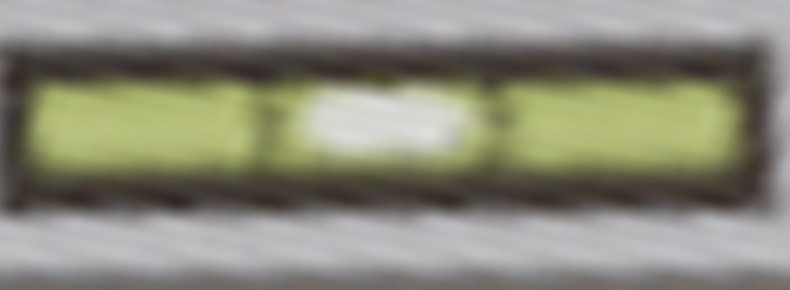

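The bubble spans 309 to 461 px with its middle at 385, and the lines are at 267 and 500 with their middle at 384. It is centred, and the press is 22 N while gripping, so I hand in.

```bash
python3 -c "
from h import *
bub('v4.png');print(bot.finish_job())"
```

```text
bubble px 310 461 mm towards knob 0.6740196078431372
14.85 [0.51118609 0.19116552 0.12507149] [-5.9  6.7 21.8] ang -172.83433109108452 q6 -1.3867256428817476 82.03547716140747
the job is handed in; nothing more can be done
None
```

Job handed in at 14.9 s: the level is flat and looked caught by its post, the shelf is down on its foot at about 22 N with the knob still gripped, the bubble is centred between the lines to within 1 mm, and I saw no contact with the cheeses or jar.

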